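Square a plate blank into the fixture

ROBOT

A 6-joint arm with a two-finger parallel gripper is mounted at the origin on the work surface. World frame = base frame: x ahead of the robot, y to its left, z up, the work surface at z = 0. Lengths are in m, angles in rad, forces in N, time in s.
With the tool pointing down it reaches from about 0.35 to 0.975 m from the base axis. Payload 4.9 kg.
Tool frame: the origin (TCP) lies at the very end of the fingers, on their centre line; the grasp point (between the pads) lies 19 mm behind it; z points along the fingers, y is the line along which they close (so a half turn about z gives the same grasp; the last joint's range is limited). The gripper opens to 85 mm and grips with 20 to 120 N. Pads are 22 mm wide; open, the fingers measure 114 mm over their backs; the gripper's body (76 mm by 85 mm) begins 54 mm behind the grasp point. The pads swing forward as they close: fully open they stand 13 mm farther back than shut.
Start: joints at [1.166, 0.053, 1.613, -0, 1.476, -0.119], TCP at [0.176, 0.6, 0.231] pointing down, gripper open.
Joint ranges: [-3.01, 3.01], [-1.01, 2.22], [0.06, 2.58], [-1.02, 4.17], [0.09, 2.62], [-3.14, 3.14]. Speed limits (rad/s): [2.57, 2.57, 3.14, 3.14, 3.14, 3.14].

INTERFACE

Orientations are given as a unit quaternion [w, x, y, z].
In Python, from plant import manip gives the robot as it stands.
- The arm moves only by the shell command python3 -m pendant 'ROWS'. ROWS is JSON, a list of rows, each a list of 3 entries, a list of its own where there are three numbers: the opening, from 0 (shut) to 1 (fully open), then the shift along the tool's x, y, z in units of 12 cm (1.0 is 12 cm), then the turn about the tool's z in units of pi rad (1.0 is pi rad). In form: [[gripper, [dx, dy, dz], roll], ...]. A call has 1 to 10 rows; each row is the pose to reach, as a shift and turn from the pose commanded when the call began, along the tool's axes at that moment, turning the shorter way round; what a row does not reach only later rows make up. A row lasts 1/10 s, in which the tool goes at most 50 mm and 8.59 degrees, less where a joint would pass 70% of its speed; a pose out of reach is approached as far as the arm can. A call with a number of a shift or a turn outside -1 to 1 is refused whole. A call with a gripper value outside its range is refused whole. The fingers move at their own pace and stop on an object; the grip force is fixed at half the most. Time passes only in rows, so rows that repeat a pose let the fingers close. It gives the time, the measured TCP pose, the force, the opening and the grip force at its end, in the units of the state.
- manip.state(): the state, without advancing time (a new reading comes with each control period).
- manip.grab_frame(name): name is "scene" or "top" or "wrist"; returns a dict with "img" (384x512x3 uint8, red, green, blue), "fx", "fy", "cx", "cy" (pixels), "eye" and "rotation" of the camera in the world; the wrist camera has in their place "tool_from_camera" (4x4, takes a point from camera to tool coordinates, whose origin is the TCP and whose axes are the flange's). Camera axes: x right, y down, z forward; pixel columns grow to the right and rows downward; lengths in m; the calibration is good to about 2 mm. A picture is of the moment at which its call begins: read the wrist's pose just before it. There is no depth.
- manip.job_done(): hands the job in; it is judged then, once.
The state is a dict: "time": time; "joint_pos": joint angles; "joint_vel": joint speeds; "joint_efforts": joint torques, N m; "tool_pos": TCP position; "tool_rot": TCP orientation; "contact_force": force on the tool from outside, world axes, zero at the start; "ft_torque": the same for the moment, N m; "gripper_width": opening from 0.0 (shut) to 1.0 (fully open); "grasp_force": force on a finger pad.
Only numpy, scipy, OpenCV 4.12 (cv2) and the standard library are available. Lean on these libraries where they do the work, as an engineer would, in place of code of your own. Each camera call takes 0.05 s, during which the arm holds its last target. There are 200 camera calls.

TASK

The aluminium plate blank has to sit squarely in the brass-fenced fixture, but the parts pot is parked in its corner. Lift the pot off the fixture and stand it upright, wholly on the round cork mat, setting it down rather than dropping it; then slide the blank along the bed until one long edge is flush against the long brass fence and its end is flush against the short brass end stop. Leave the other things on the bench where they are.

Things in the scene. Friction and masses are not known exactly. Their poses are not given: they have to be found in the camera images.
- fixture: Fixed fixture, place and yaw vary: dark steel bed 200 (x) x 320 (y) x 15 mm high, origin at the centre of its underside. A long brass fence along its far (+x) side, inner face at x = +75 mm, from y = -140 to +135; a short brass end stop at its +y end, inner face at y = +135 mm, from x = -10 to +65. Both rise 18 mm above the bed, which is open towards -x and -y.
- corner (a point): Point on the fixture's bed top (15 mm above the bench) where the planes of the inner faces of fence and end stop meet. Seated, the blank's centre is 47.5 mm from the fence's face and 70 mm from the end stop's: fixture frame x = 27.5, y = 65 mm.
- blank: Loose aluminium plate, 95 (its x) x 140 (its y) x 14 mm thick, about 0.5 kg, origin at the centre of its underside, dark hole marks on top, the same either way round. It lies flat on the fixture bed, slightly skewed, clear of fence and stop, long edges roughly along the fence. Too wide for the gripper; slides with some friction (a few N).
- pot: Loose open steel pot of metal bits, 70 mm across, 60 mm high, 0.2 to 0.45 kg, origin at the centre of its underside. A rigid red bail arches over it: a round bar 10 mm thick along the pot's y axis, 72 mm between its uprights, bar centre 105 mm above the underside, straight over the origin. Starts upright on the fixture bed, where the blank belongs.
- cork: Round cork mat, fixed on the bench, 130 mm across, 4 mm thick, origin at the centre of its underside (bench height).
- dish: Bystander: small white bowl, 90 mm across, 25 mm high, origin under its centre. It and the cork mat may have changed places.
- glue: Bystander: red glue bottle with white cap, 40 mm across, 110 mm high, origin under its centre.
- driver: Bystander: screwdriver with blue handle lying beyond the fixture, about 190 mm long, origin near its middle.
- spanner: Bystander: steel spanner lying at the left, about 160 mm long, origin near its middle.
- handpiece: Bystander: silver dental handpiece with a blue ring, lying at the left, 118 mm long, 18 mm thick, origin near its middle.
Mind the look-alikes: they are no part of the job. What is shaped like the pot but blue or purple is not meant.

How it is judged:
On the way, in this order (a step that is already met when the one before it is completed fails the run):
1. the pot is lifted by the fingers, 15 mm or more off the bed (height (world z) of pot above 0.03 m and contact force between the fingers and pot above 0.5 N), for 0.1 s.
2. the pot stands upright and released on the cork mat (horizontal distance between pot and cork below 0.03 m and height (world z) of pot below 0.009 m and angle between pot's own z axis and vertical below 0.06 rad and linear speed of pot below 0.02 m/s and contact force between the fingers and pot below 0.05 N), for 0.2 s.
3. the blank is flush against fence and end stop (x of blank in the frame of fixture between 0.0255 and 0.0295 m and y of blank in the frame of fixture between 0.063 and 0.067 m and angle between the x axis of blank and the x axis of fixture, either way round below 0.02 rad and z of blank in the frame of fixture below 0.017 m and angle between blank's own z axis and vertical below 0.03 rad and linear speed of blank below 0.01 m/s), for 0.2 s.
At the end, for the whole second after the job is handed in: The pot stands upright (within 0.06 rad) and still on the cork mat, its centre within 30 mm of the mat's, released; the blank lies flat on the bed, at rest, within 2 mm of the fence and of the end stop and within 0.02 rad of square (all of step 2 and all of step 3); the robot touches nothing.
It fails at once if the pot is tipped by more than 0.6 rad (angle between pot's own z axis and vertical above 0.6 rad).
It fails at once if the pot is dropped (clear of the fingers with its foot over 30 mm above the bench) (height (world z) of pot above 0.03 m and contact force between the fingers and pot below 0.02 N).
It fails at once if a bystander is moved by more than 30 mm (distance of any of dish, glue, driver, spanner, handpiece from where it was at the start of the episode above 0.03 m).
It also fails if it takes over 72 s, if anything falls off the work surface, if the arm or the gripper's body presses on something with over 40 N, if the wrist force passes 120 N, or if a joint passes its speed limit or range.

## Working session

There is one attempt and no reset: what is moved stays moved. The work goes in short steps, Python scripts to look and compute and a shell command to move; the robot and the scene stay as the last step left them, time stands still between calls to the robot, and variables do not carry over. Pictures are saved under pics/ and viewed, at most 10 in all, crops included, and the job is handed in when it is done.

```bash
mkdir -p pics
cat > h.py <<'E'
import numpy as np, cv2
from plant import manip
def grab(n):
    s=manip.state(); f=manip.grab_frame(n); f['s']=s
    if 'eye' not in f:
        w,x,y,z=s['tool_rot']
        from scipy.spatial.transform import Rotation as R
        Rt=R.from_quat([x,y,z,w]).as_matrix(); T=np.array(f['tool_from_camera'])
        f['rotation']=Rt@T[:3,:3]; f['eye']=Rt@T[:3,3]+np.array(s['tool_pos'])
    f['rotation']=np.array(f['rotation']); f['eye']=np.array(f['eye'])
    return f
def ray(f,u,v):
    d=f['rotation']@np.array([(u-f['cx'])/f['fx'],(v-f['cy'])/f['fy'],1]); return f['eye'],d/np.linalg.norm(d)
def plane(f,u,v,z):
    e,d=ray(f,u,v); return e+d*(z-e[2])/d[2]
def tri(f1,p1,f2,p2):
    e1,d1=ray(f1,*p1);e2,d2=ray(f2,*p2)
    A=np.c_[d1,-d2]; t=np.linalg.lstsq(A,e2-e1,rcond=None)[0]
    a=e1+t[0]*d1;b=e2+t[1]*d2; return (a+b)/2,np.linalg.norm(a-b)
def proj(f,P):
    c=f['rotation'].T@(np.array(P)-f['eye']); return np.array([f['cx']+f['fx']*c[0]/c[2],f['cy']+f['fy']*c[1]/c[2]])
def save(f,n): cv2.imwrite('pics/'+n,cv2.cvtColor(f['img'],cv2.COLOR_RGB2BGR))
E
python3 - <<'E'
from h import *
import pickle
np.set_printoptions(precision=4,suppress=True)
F={n:grab(n) for n in('scene','top')}
pickle.dump(F,open('f0.pkl','wb'))
for n in F: save(F[n],n+'0.png'); print(n,F[n]['eye'],F[n]['rotation'].tolist(),F[n]['fx'],F[n]['cx'],F[n]['cy'])
print(manip.state())
E
```

```text
scene [ 1.2424 -0.2835  0.8801] [-0.3131070932237024, 0.8173760628184835, 0.4492432754851072, -0.1789994400431759] 436.31376275672903 255.54479392991692 188.38769514354505
top [0.4592 0.1158 1.0094] [-0.05349131181433617, 0.7055256425764226, -0.7043277913518329, 0.05739868950556659] 360.2587670459982 257.36286327127397 190.56291410521294
{'time': 0.1, 'joint_pos': array([ 1.166 ,  0.0533,  1.6142, -0.    ,  1.476 , -0.119 ]), 'joint_vel': array([-0.0002,  0.0001, -0.0036, -0.0013,  0.0009, -0.0019]), 'joint_efforts': array([ -0.0001, -39.4908, -37.1361,  -0.0001,   0.0039,  -0.    ]), 'tool_pos': array([0.176 , 0.5991, 0.2302]), 'tool_rot': array([-0.0002,  0.1424,  0.9898, -0.0009]), 'contact_force': array([ 0.4159,  0.761 , -0.0365]), 'ft_torque': array([-0.0465, -0.0014, -0.0006]), 'grasp_force': 0.0, 'gripper_width': 0.9976215992835845}
```

View pics/scene0.png

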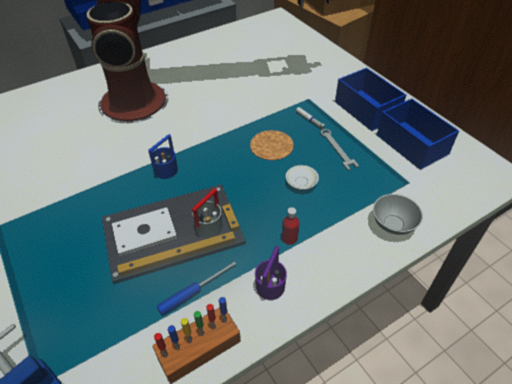

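View pics/top0.png

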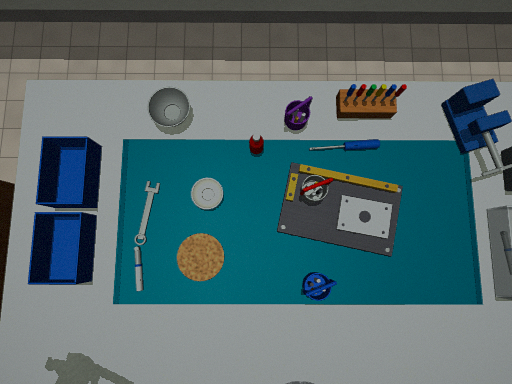

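The top view shows the pot's red bail at about (317,186), the blank at (364,216), the cork at (200,257) and the fixture at (340,208). In the scene view the bail is at about (207,200) and the cork at (272,145). The camera rotation comes as a quaternion, so I'll convert it.

```bash
python3 - <<'E'
s=open('h.py').read()
s=s.replace("f['rotation']=np.array(f['rotation']);","f['rotation']=np.array(f['rotation'])\n    if f['rotation'].size==4: f['rotation']=R.from_quat(np.roll(f['rotation'],-1)).as_matrix()\n   ")
s=s.replace("        from scipy.spatial.transform import Rotation as R\n","").replace("import numpy as np, cv2","import numpy as np, cv2\nfrom scipy.spatial.transform import Rotation as R")
open('h.py','w').write(s)
E
cat > m.py <<'E'
from h import *
import pickle
np.set_printoptions(precision=4,suppress=True)
F=pickle.load(open('f0.pkl','rb'))
for f in F.values():
    if f['rotation'].size==4: f['rotation']=R.from_quat(np.roll(f['rotation'],-1)).as_matrix()
def big(f,lo,hi,box):
    h=cv2.cvtColor(f['img'],cv2.COLOR_RGB2HSV); m=np.zeros(h.shape[:2],np.uint8)
    x0,y0,x1,y1=box; m[y0:y1,x0:x1]=cv2.inRange(h,lo,hi)[y0:y1,x0:x1]
    c=max(cv2.findContours(m,0,2)[0],key=cv2.contourArea); return m,c
def redm(f,box):
    i=f['img'].astype(int); m=((i[...,0]>110)&(i[...,1]<70)&(i[...,2]<80)).astype(np.uint8)
    o=np.zeros_like(m); x0,y0,x1,y1=box; o[y0:y1,x0:x1]=m[y0:y1,x0:x1]; return o
E
python3 - <<'E'
from m import *
t,s=F['top'],F['scene']
# cork
for f,b in((t,(160,220,240,295)),(s,(235,120,305,165))):
    m,c=big(f,(5,80,120),(22,255,255),b); e=cv2.fitEllipse(c); print('cork',e,plane(f,*e[0],.004))
# bail
for n,f,b in(('t',t,(290,165,345,205)),('s',s,(180,175,230,240))):
    m=redm(f,b); ys,xs=np.nonzero(m); print(n,m.sum(),xs.min(),xs.max(),ys.min(),ys.max(),cv2.minAreaRect(np.c_[xs,ys].astype(np.float32)))
    for k in np.arange(xs.min(),xs.max()+1,3): print(k,ys[xs==k].min(),ys[xs==k].max(),end='; ')
    print()
# brass
for n,f,b in(('t',t,(270,155,410,210)),('s',s,(100,195,250,285))):
    m,c=big(f,(18,110,110),(32,255,255),b)
    for c in cv2.findContours(m,0,2)[0]:
        if cv2.contourArea(c)>30: print(n,'brass',cv2.boxPoints(cv2.minAreaRect(c)).tolist())
# blank top view
m,c=big(t,(0,0,175),(180,40,255),(325,185,400,245)); r=cv2.minAreaRect(c); print(r); B=cv2.boxPoints(r)
print(np.array([plane(t,*p,.029) for p in B]))
v=[cv2.resize(F['top']['img'][150:310,160:420],None,fx=3,fy=3,interpolation=2)]
cv2.imwrite('pics/z1.png',v[0][...,::-1])
E
```

```text
cork ((200.16983032226562, 256.8240661621094), (45.43564224243164, 46.838226318359375), 35.78849792480469) [0.434 0.267 0.004]
cork ((271.40936279296875, 144.6822052001953), (28.252662658691406, 42.358367919921875), 91.26611328125) [0.4391 0.2659 0.004 ]
t 98 303 332 178 190 ((317.7190856933594, 184.06959533691406), (3.230811357498169, 31.015789031982422), 68.96248626708984)
303 189 189; 306 187 190; 309 186 189; 312 185 188; 315 184 186; 318 183 185; 321 182 184; 324 180 183; 327 179 182; 330 178 181; 
s 120 193 216 188 210 ((204.03561401367188, 199.03836059570312), (3.7686526775360107, 31.091381072998047), 47.121097564697266)
193 207 210; 196 204 209; 199 202 206; 202 199 203; 205 196 200; 208 193 197; 211 190 195; 214 188 192; 
t brass [[285.5000305175781, 198.5], [290.7308044433594, 172.34616088867188], [297.8461608886719, 173.76922607421875], [292.6153869628906, 199.92306518554688]]
t brass [[298.8731689453125, 170.258544921875], [300.32196044921875, 163.49755859375], [397.98052978515625, 184.42437744140625], [396.53173828125, 191.18536376953125]]
s brass [[116.56780242919922, 265.1825256347656], [232.16175842285156, 230.81678771972656], [234.26577758789062, 237.89398193359375], [118.67182922363281, 272.25970458984375]]
s brass [[221.58621215820312, 206.0344696044922], [228.7069091796875, 202.9827423095703], [238.32760620117188, 225.43101501464844], [231.2069091796875, 228.4827423095703]]Traceback (most recent call last):
  File "<stdin>", line 17, in <module>
  File "m.py", line 10, in big
    c=max(cv2.findContours(m,0,2)[0],key=cv2.contourArea); return m,c
ValueError: max() iterable argument is empty
```

Run:
```python
from m import *
t,s=F['top'],F['scene']
# bail: end midpoints in each view
d=np.array([.9333,-.359]); c=np.array([317.7,184.07]); tp=[c-d*15.5,c+d*15.5]
# plane through top-camera bar line
n=np.cross(ray(t,*tp[0])[1],ray(t,*tp[1])[1])
for u,v in((194,208.5),(204,199),(215,190)):
    e,q=ray(s,u,v); print('bail',e+q*(n@(t['eye']-e))/(n@q))
print('bail at z=.12',[plane(t,*p,.125) for p in tp])
for nm,p in(('stop',[[292.6,199.9],[297.8,173.8]]),('fence',[[298.9,170.3],[396.5,191.2]])):
    q=[plane(t,*x,.033)[:2] for x in p]; print(nm,q,np.arctan2(*(q[1]-q[0])[::-1]))
i=cv2.cvtColor(t['img'],cv2.COLOR_RGB2GRAY); print(i[205:235:3,330:400:4])
cv2.imwrite('pics/z1.png',cv2.resize(t['img'][150:310,160:420],None,fx=3,fy=3,interpolation=2)[...,::-1])
st=manip.state(); print(R.from_quat(np.roll(st['tool_rot'],-1)).as_matrix())
w=grab('wrist'); print(w['tool_from_camera'],w['fx'],w['cx'],w['cy'])
```

```text
bail [ 0.6295 -0.0729  0.12  ]
bail [ 0.6169 -0.0407  0.1206]
bail [ 0.6033 -0.0047  0.1174]
bail at z=.12 [array([ 0.6018, -0.0031,  0.125 ]), array([ 0.6302, -0.0761,  0.125 ])]
stop [array([0.5882, 0.0141]), array([ 0.661 , -0.0013])] -0.20858020468310828
fence [array([ 0.6709, -0.0045]), array([ 0.6128, -0.272 ])] -1.7844194480146578
[[ 60  64  62 151 151 148 148 150 155 150 149 152 149 149 151 153  65  61]
 [ 68  59  56 149 152 154 152 150 152 149 148 152 150 149  52 153  59  60]
 [ 67  63  35 152 148 151 150 151  63  66 154 152 151 150 151 151  62  60]
 [ 62  65  62 151 151 151 152 149  60  61 115 151 152 152 153 150  63  53]
 [ 64  62  73 150 151 151 151 147  62  60  82 149 151 149 150 126  61  62]
 [ 66  64 133 153 149 150 153 151  59  59 153 149 152 152 152  64  60  62]
 [ 63  62 159 103 150 153 150 151 153 156 152 151 151 151 149  57  61  61]
 [ 67  67 154 148 150 150 152 152 152 149 150 151 152 150 149  50  55  63]
 [ 67  65  57 159 156 151 153 151 151 153 151 148 149 151 148  61  58  61]
 [ 67  62  61  62  60  35  63 157 154 152 151 153 151  51 151  60  60  61]]
[[-0.9594  0.2819 -0.0007]
 [ 0.2819  0.9594 -0.0017]
 [ 0.0002 -0.0019 -1.    ]]
[[-0.0002 -0.965  -0.2623  0.065 ]
 [ 1.      0.0003 -0.0021  0.0005]
 [ 0.0022 -0.2623  0.965  -0.1425]
 [ 0.      0.      0.      1.    ]] 339.0724573614199 256.5106242326635 190.44790563783477
```

View pics/z1.png

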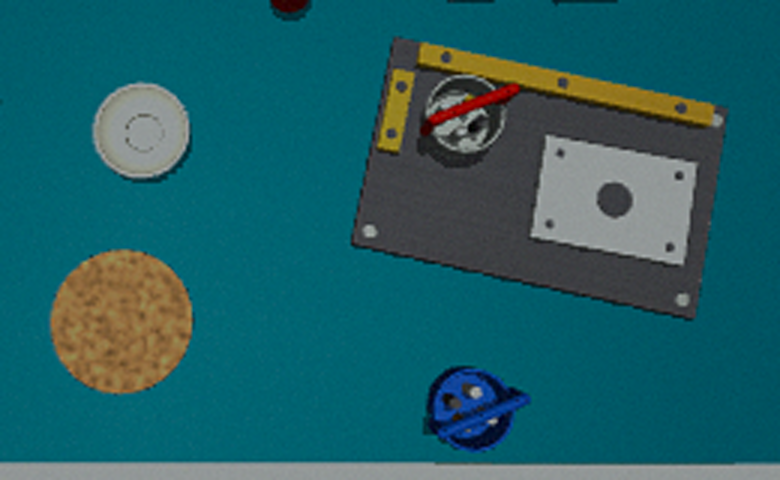

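The zoomed view confirms it: the pot is in the corner, with its bail running diagonally from (425,130) to (518,90) in the crop. The blank is skewed only slightly. Triangulation puts the bail centre at about (0.617, -0.040, 0.12) with a bar yaw of about -1.20 rad. I'll move above it now.

```bash
for i in 1; do
python3 -m pendant '[[1,[-1,-0.815,0],0],[1,[-1,-0.815,0],0],[1,[-1,-0.815,0],0],[1,[-1,-0.815,0],0]]'
python3 -m pendant '[[1,[-1,-0.815,0],0],[1,[-1,-0.815,0],0],[1,[-1,-0.815,0],0],[1,[-1,-0.815,0],0]]'
python3 -m pendant '[[1,[-1,-0.815,0],0],[1,[-1,-0.815,0],0],[1,[-1,-0.815,0],0],[1,[-1,-0.815,0],0]]'
python3 -m pendant '[[1,[-1,-0.815,0],0],[1,[-1,-0.815,0],0],[1,[-1,-0.815,0],0],[1,[-1,-0.815,0],0]]'
python3 -m pendant '[[1,[-0.5,-0.4,0],0.05],[1,[-1,-0.815,0],0.1],[1,[-1,-0.815,0],0.15],[1,[-1,-0.815,0],0.2],[1,[-1,-0.815,0],0.25],[1,[-1,-0.815,0],0.29],[1,[-1,-0.815,0],0.29],[1,[-1,-0.815,0],0.29],[1,[-1,-0.815,0],0.29],[1,[-1,-0.815,0],0.29]]'
done
python3 - <<'E'
from m import *
f=grab('wrist'); pickle.dump(f,open('w1.pkl','wb')); save(f,'w1.png')
print(f['s']['time'],f['s']['tool_pos'],R.from_quat(np.roll(f['s']['tool_rot'],-1)).as_matrix())
E
```

```text
time: 0.55
tool_pos: [0.2659, 0.4685, 0.2308]
tool_rot: [0.0, 0.145, 0.989, -0.001]
contact_force: [-0.8, 0.2, 1.2]
gripper_width: 1.005
grasp_force: 0.0
time: 0.95
tool_pos: [0.3534, 0.3413, 0.2312]
tool_rot: [0.0, 0.145, 0.989, -0.0]
contact_force: [-0.2, 1.0, 0.7]
gripper_width: 1.003
grasp_force: 0.0
time: 1.35
tool_pos: [0.4409, 0.2139, 0.2312]
tool_rot: [0.0, 0.145, 0.989, -0.0]
contact_force: [0.2, 0.2, -0.3]
gripper_width: 1.001
grasp_force: 0.0
time: 1.75
tool_pos: [0.5284, 0.0866, 0.231]
tool_rot: [0.0, 0.144, 0.99, -0.0]
contact_force: [-0.6, 0.5, 0.6]
gripper_width: 0.997
grasp_force: 0.0
time: 2.75
tool_pos: [0.614, -0.0381, 0.2313]
tool_rot: [0.0, 0.563, 0.827, 0.0]
contact_force: [-0.1, 0.2, -0.6]
gripper_width: 1.0
grasp_force: 0.0
2.75 [ 0.614  -0.0381  0.2313] [[-0.367   0.9302  0.0001]
 [ 0.9302  0.367   0.0001]
 [ 0.0001  0.0001 -1.    ]]
```

View pics/w1.png

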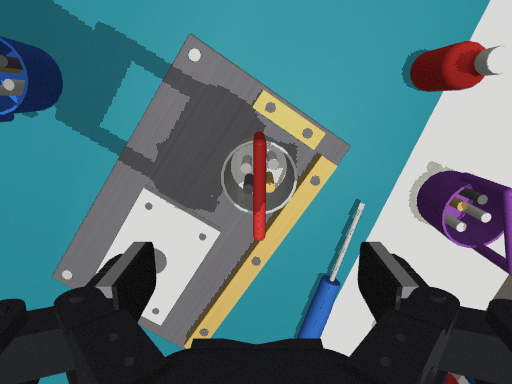

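The wrist view shows the bail as an almost vertical bar from (259,133) to (260,240), which is centred in tool y. The fence and end stop are both clear.

Run:
```python
from m import *
w=pickle.load(open('w1.pkl','rb')); t,s=F['top'],F['scene']
m=redm(w,(235,115,285,255)); ys,xs=np.nonzero(m)
r=cv2.minAreaRect(np.c_[xs,ys].astype(np.float32)); print(r,ys.min(),ys.max())
for v in(140,160,180,200,220,235): print(v,xs[ys==v].min(),xs[ys==v].max(),end='; ')
a=[(xs[ys<140].mean(),ys.min()+1),(xs[ys>232].mean(),ys.max()-1)]
P=np.array([plane(w,*p,.12) for p in a]); print('bail@.12',P,P.mean(0))
for (p,q,u) in ((a[0],(303.5,189),(194,208.5)),(a[1],(332,179),(215,190))): pass
# cross views: wrist end a0 vs top/scene end; bar centre
c=r[0]
print(tri(w,a[0],t,(303.2,189.6)),tri(w,a[1],t,(332.2,178.5)))
# bar height: wrist bar plane x scene rays
n=np.cross(ray(w,*a[0])[1],ray(w,*a[1])[1])
for u,v in((194,208.5),(204,199),(215,190)):
    e,q=ray(s,u,v); print(e+q*(n@(w['eye']-e))/(n@q))
# brass
mm,_=big(w,(15,90,120),(35,255,255),(150,80,345,350))
for c in cv2.findContours(mm,0,2)[0]:
    if cv2.contourArea(c)>100:
        B=cv2.boxPoints(cv2.minAreaRect(c)); print(B.tolist()); print(np.array([plane(w,*p,.033)[:2] for p in B]))
```

```text
((259.0, 189.5), (101.0, 12.0), 90.0) 139 240
140 256 263; 160 253 265; 180 253 265; 200 253 265; 220 253 265; 235 253 264; bail@.12 [[ 0.6036 -0.0041  0.12  ]
 [ 0.6326 -0.0783  0.12  ]] [ 0.6181 -0.0412  0.12  ]
(array([ 0.604 , -0.0049,  0.1117]), np.float64(0.00017214004795270373)) (array([ 0.6312, -0.0766,  0.1237]), np.float64(0.0015440919465487043))
[ 0.6306 -0.0733  0.1215]
[ 0.6181 -0.0412  0.1221]
[ 0.604  -0.005   0.1182]
[[182.87030029296875, 345.1783447265625], [321.5946044921875, 154.4324188232422], [336.87567138671875, 165.54595947265625], [198.1513671875, 356.2918701171875]]
[[ 0.6133 -0.273 ]
 [ 0.6723 -0.0038]
 [ 0.6915 -0.0085]
 [ 0.6354 -0.2813]]
[[251.05369567871094, 106.6375961303711], [263.0335693359375, 89.52349853515625], [325.11407470703125, 132.9798583984375], [313.13421630859375, 150.09396362304688]]
[[ 0.5888  0.0138]
 [ 0.5937  0.0329]
 [ 0.6667  0.0171]
 [ 0.6625 -0.0029]]
```

```bash
python3 -m pendant '[[1,[-0.034,0.02,0.25],0],[1,[-0.034,0.02,0.5],0],[1,[-0.034,0.02,0.75],0],[1,[-0.034,0.02,0.9],0],[1,[-0.034,0.02,0.9],0],[1,[-0.034,0.02,0.9],0]]'
python3 -m pendant '[[1,[0,0,0.08],0],[1,[0,0,0.175],0],[1,[0,0,0.175],0],[0,[0,0,0.175],0],[0,[0,0,0.175],0],[0,[0,0,0.175],0],[0,[0,0,0.175],0],[0,[0,0,0.175],0],[0,[0,0,0.175],0],[0,[0,0,0.175],0]]'
python3 -m pendant '[[0,[0,0,0],0],[0,[0,0,0],0],[0,[0,0,0],0],[0,[0,0,-0.02],0],[0,[0,0,-0.04],0],[0,[0,0,-0.06],0],[0,[0,0,-0.06],0]]'
```

```text
time: 3.4
tool_pos: [0.6179, -0.0416, 0.1237]
tool_rot: [0.0, 0.563, 0.826, 0.0]
contact_force: [-0.1, -0.9, 0.8]
gripper_width: 1.001
grasp_force: 0.0
time: 4.4
tool_pos: [0.6178, -0.0417, 0.1027]
tool_rot: [0.0, 0.563, 0.826, -0.0]
contact_force: [0.1, -0.2, 2.0]
gripper_width: 0.089
grasp_force: 58.5
time: 5.1
tool_pos: [0.6177, -0.0415, 0.1094]
tool_rot: [-0.0, 0.563, 0.826, 0.0]
contact_force: [-0.1, -0.7, -3.4]
gripper_width: 0.09
grasp_force: 58.4
```

```bash
python3 -m pendant '[[0,[0,0,-0.05],0],[0,[0,0,-0.12],0],[0,[0,0,-0.2],0],[0,[0,0,-0.28],0],[0,[0,0,-0.36],0],[0,[0,0,-0.44],0],[0,[0,0,-0.52],0],[0,[0,0,-0.57],0],[0,[0,0,-0.6],0],[0,[0,0,-0.6],0]]'
python3 -m pendant '[[0,[0.04,-0.006,0],0],[0,[0.1,-0.016,0],0],[0,[0.18,-0.028,0],0],[0,[0.28,-0.044,0],0],[0,[0.4,-0.063,0],0],[0,[0.52,-0.082,0],0],[0,[0.64,-0.1,0],0],[0,[0.76,-0.12,0],0],[0,[0.87,-0.137,0],0],[0,[0.98,-0.154,0],0]]'
python3 -m pendant '[[0,[0.1,-0.016,0],0],[0,[0.2,-0.032,0],0],[0,[0.3,-0.047,0],0],[0,[0.4,-0.063,0],0],[0,[0.5,-0.078,0],0],[0,[0.6,-0.094,0],0],[0,[0.7,-0.11,0],0],[0,[0.8,-0.126,0],0],[0,[0.9,-0.142,0],0],[0,[0.98,-0.154,0],0]]'
python3 -m pendant '[[0,[0.12,-0.019,0],0],[0,[0.24,-0.038,0],0],[0,[0.36,-0.057,0],0],[0,[0.48,-0.076,0],0],[0,[0.6,-0.094,0],0],[0,[0.72,-0.113,0],0],[0,[0.82,-0.13,0],0],[0,[0.9,-0.142,0],0],[0,[0.95,-0.15,0],0],[0,[0.98,-0.154,0],0]]'
python3 -m pendant '[[0,[0,0,0],0],[0,[0,0,0],0],[0,[0,0,0],0]]'
python3 - <<'E'
from m import *
t=grab('top'); s=grab('scene'); pickle.dump({'top':t,'scene':s},open('f1.pkl','wb'))
v=np.hstack([cv2.resize(t['img'][190:310,140:260],(400,400)),cv2.resize(s['img'][60:180,210:330],(400,400))]); cv2.imwrite('pics/c1.png',v[...,::-1])
E
```

```text
time: 6.1
tool_pos: [0.618, -0.0416, 0.1821]
tool_rot: [0.0, 0.563, 0.826, 0.0]
contact_force: [-0.4, 0.6, -3.2]
gripper_width: 0.091
grasp_force: 58.5
time: 7.1
tool_pos: [0.5569, 0.0622, 0.1816]
tool_rot: [0.0, 0.563, 0.826, 0.0]
contact_force: [0.1, 0.3, -3.5]
gripper_width: 0.095
grasp_force: 58.5
time: 8.1
tool_pos: [0.4968, 0.1648, 0.1815]
tool_rot: [-0.0, 0.563, 0.826, 0.0]
contact_force: [0.8, -0.2, -3.7]
gripper_width: 0.092
grasp_force: 58.5
time: 9.1
tool_pos: [0.437, 0.267, 0.1815]
tool_rot: [0.0, 0.563, 0.826, -0.0]
contact_force: [0.2, 0.5, -2.8]
gripper_width: 0.09
grasp_force: 58.5
time: 9.4
tool_pos: [0.4374, 0.2662, 0.1815]
tool_rot: [0.0, 0.564, 0.826, -0.0]
contact_force: [-0.0, 0.4, -3.5]
gripper_width: 0.091
grasp_force: 58.5
```

View pics/c1.png

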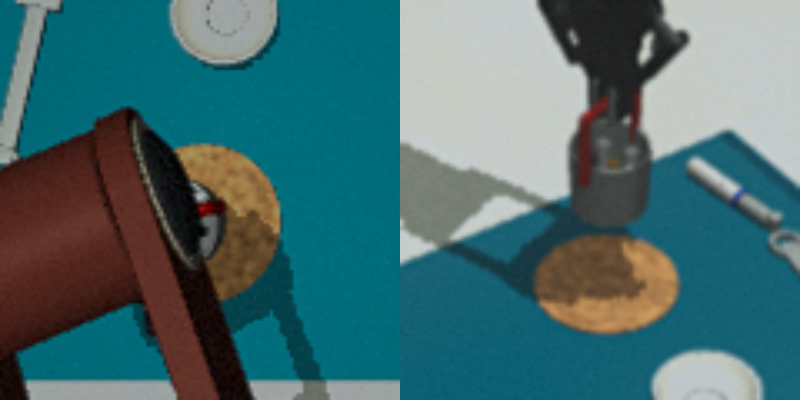

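The pot hangs upright over the cork, at about (610,170) above the mat at (607,285) in the right half of the picture. Next I'll lower it until it touches.

```bash
python3 -m pendant '[[0,[0,0,0.06],0],[0,[0,0,0.15],0],[0,[0,0,0.25],0],[0,[0,0,0.35],0],[0,[0,0,0.45],0],[0,[0,0,0.54],0],[0,[0,0,0.62],0],[0,[0,0,0.67],0],[0,[0,0,0.7],0],[0,[0,0,0.7],0]]'
python3 -m pendant '[[0,[0,0,0.01],0],[0,[0,0,0.02],0],[0,[0,0,0.03],0],[0,[0,0,0.035],0],[0,[0,0,0.04],0],[0,[0,0,0.04],0],[0,[0,0,0.04],0]]'
```

```text
time: 10.5
tool_pos: [0.4371, 0.2665, 0.0971]
tool_rot: [-0.0, 0.563, 0.826, -0.0]
contact_force: [0.4, 0.9, -2.7]
gripper_width: 0.091
grasp_force: 58.5
time: 11.2
tool_pos: [0.4372, 0.2666, 0.0927]
tool_rot: [-0.0, 0.563, 0.826, -0.0]
contact_force: [0.2, -0.4, -3.6]
gripper_width: 0.09
grasp_force: 58.5
```

```bash
python3 -m pendant '[[0,[0,0,0.005],0],[0,[0,0,0.01],0],[0,[0,0,0.015],0],[0,[0,0,0.015],0],[0,[0,0,0.015],0]]'
```

```text
time: 11.7
tool_pos: [0.4376, 0.2667, 0.0918]
tool_rot: [0.0, 0.563, 0.826, 0.0]
contact_force: [-1.7, -0.7, 4.5]
gripper_width: 0.095
grasp_force: 59.3
```

```bash
python3 -m pendant '[[0.3,[0,0,0],0],[0.5,[0,0,0],0],[0.5,[0,0,0],0],[0.5,[0,0,0],0],[0.5,[0,0,0],0],[0.5,[0,0,0],0],[0.5,[0,0,0],0],[0.5,[0,0,-0.1],0],[0.5,[0,0,-0.25],0],[0.5,[0,0,-0.4],0]]'
python3 -m pendant '[[0.5,[0,0,-0.3],0],[0.5,[0,0,-0.6],0],[0.5,[0,0,-0.8],0],[0.5,[0,0,-0.8],0]]'
python3 - <<'E'
from m import *
w=grab('wrist'); s=grab('scene'); pickle.dump({'w':w,'s':s},open('f2.pkl','wb'))
v=np.hstack([cv2.resize(w['img'],(400,300)),cv2.resize(s['img'][60:180,190:350],(400,300))]); cv2.imwrite('pics/c2.png',v[...,::-1])
E
```

```text
time: 12.7
tool_pos: [0.4372, 0.2666, 0.1401]
tool_rot: [-0.0, 0.563, 0.826, 0.0]
contact_force: [0.5, 0.3, 0.3]
gripper_width: 0.5
grasp_force: 0.0
time: 13.1
tool_pos: [0.4396, 0.2676, 0.2411]
tool_rot: [0.003, 0.563, 0.826, 0.004]
contact_force: [0.1, 0.0, -0.3]
gripper_width: 0.496
grasp_force: 0.0
```

View pics/c2.png

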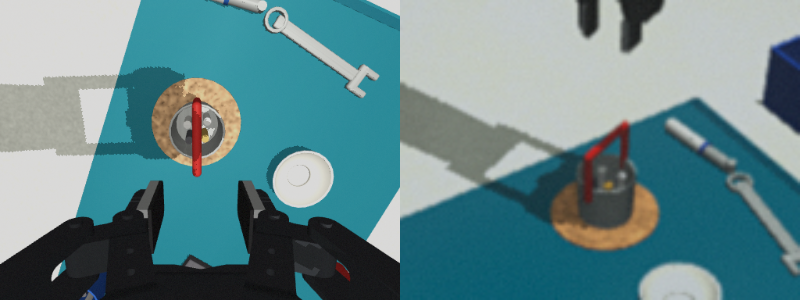

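The pot stands upright and centred on the cork, released. Next I'll go above the blank, turned so that tool y lies along fixture x, and measure it.

```bash
python3 -m pendant '[[0,[-0.4,-0.07,0],0],[0,[-0.975,-0.177,0],0],[0,[-0.975,-0.177,0],0],[0,[-0.975,-0.177,0],0]]'
python3 -m pendant '[[0,[-0.4,-0.07,0],0],[0,[-0.975,-0.177,0],0],[0,[-0.975,-0.177,0],0],[0,[-0.975,-0.177,0],0]]'
python3 -m pendant '[[0,[-0.4,-0.07,0],0],[0,[-0.975,-0.177,0],0],[0,[-0.975,-0.177,0],0],[0,[-0.975,-0.177,0],0]]'
python3 -m pendant '[[0,[-0.4,-0.07,0],0.04],[0,[-0.975,-0.177,0],0.08],[0,[-0.975,-0.177,0],0.12],[0,[-0.975,-0.177,0],0.16],[0,[-0.975,-0.177,0],0.186],[0,[-0.975,-0.177,0],0.186],[0,[-0.975,-0.177,0],0.186],[0,[-0.975,-0.177,0],0.186]]'
python3 - <<'E'
from m import *
f=grab('wrist'); pickle.dump(f,open('w3.pkl','wb')); save(f,'w3.png')
print(R.from_quat(np.roll(f['s']['tool_rot'],-1)).as_matrix(),f['s']['joint_pos'])
E
```

```text
time: 13.6
tool_pos: [0.4596, 0.1476, 0.2328]
tool_rot: [-0.001, 0.565, 0.825, -0.001]
contact_force: [-0.4, 0.6, 0.4]
gripper_width: 0.0
grasp_force: 0.0
time: 14.0
tool_pos: [0.4829, 0.0321, 0.2334]
tool_rot: [-0.001, 0.565, 0.825, -0.001]
contact_force: [0.6, 0.3, -0.4]
gripper_width: 0.001
grasp_force: 0.0
time: 14.4
tool_pos: [0.5062, -0.0838, 0.2338]
tool_rot: [-0.001, 0.564, 0.826, -0.0]
contact_force: [-0.2, 0.6, 0.8]
gripper_width: -0.004
grasp_force: 0.0
time: 15.2
tool_pos: [0.5293, -0.1988, 0.2347]
tool_rot: [-0.0, 0.777, 0.63, 0.0]
contact_force: [0.4, 0.2, 0.7]
gripper_width: 0.004
grasp_force: 0.0
[[ 0.2062  0.9785 -0.0002]
 [ 0.9785 -0.2062  0.0005]
 [ 0.0004 -0.0003 -1.    ]] [-0.4911 -0.0908  1.7488  0.0003  1.484  -0.2834]
```

View pics/w3.png

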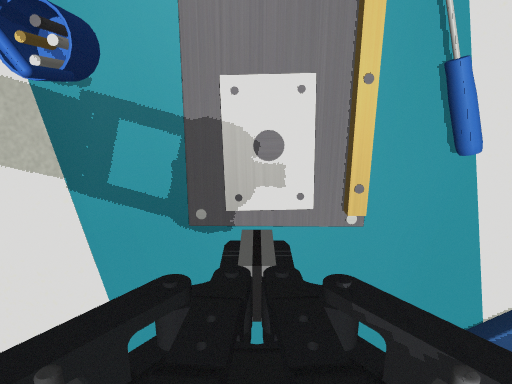

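The blank's corners are at about (220,74), (316,72), (313,209) and (226,212). The fence's inner edge runs from (361,0) to (348,215), and the bed's left edge from (180,0) to (189,226).

Run:
```python
from m import *
f=pickle.load(open('w3.pkl','rb')); g=cv2.cvtColor(f['img'],cv2.COLOR_RGB2GRAY)
p=np.array([[220,74],[316,72],[313,209],[226,212],[348,215]],np.float32).reshape(-1,1,2)
q=cv2.cornerSubPix(g,p,(4,4),(-1,-1),(3,50,.01)).reshape(-1,2); print(q.tolist())
h=cv2.cvtColor(f['img'],cv2.COLOR_RGB2HSV); m=cv2.inRange(h,(15,90,120),(35,255,255))
v=np.arange(5,210,5); L=np.array([plane(f,np.nonzero(m[k,330:])[0].min()+329.5,k,.033)[:2] for k in v])
c=np.polyfit(L[:,1],L[:,0],1); print('fence fit x=%.4f*y+%.4f'%tuple(c),'res',np.abs(np.polyval(c,L[:,1])-L[:,0]).max(),'yaw',-np.arctan(c[0]))
yaw=-np.arctan(c[0]); X=np.array([np.cos(yaw),np.sin(yaw)]);Y=np.array([-X[1],X[0]])
B=np.array([plane(f,*k,.029)[:2] for k in q[:4]]); print(B,'centre',B.mean(0))
print('edges',[np.linalg.norm(B[i]-B[(i+1)%4]) for i in range(4)])
for a,b in((3,0),(2,1)): d=B[b]-B[a]; print('blank long yaw rel',np.arctan2(d[1],d[0])-np.pi/2-yaw)
P0=np.array([.6722,-.0045]); # corner est
print('fence normal coord here',X@L[0],X@L[-1],'corner est',X@P0,Y@P0)
print('blank corners X,Y',B@X,B@Y,'tcp',X@f['s']['tool_pos'][:2],Y@f['s']['tool_pos'][:2])
```

```text
[[219.43408203125, 74.53202819824219], [315.5640869140625, 72.55794525146484], [312.5202941894531, 208.5596160888672], [225.70364379882812, 210.4312286376953], [348.0, 215.0]]
fence fit x=0.2159*y+0.6730 res 0.0005157094660833694 yaw -0.2126694010614661
[[ 0.5134 -0.1051]
 [ 0.6053 -0.1226]
 [ 0.5796 -0.2594]
 [ 0.4874 -0.2421]] centre [ 0.5464 -0.1823]
edges [np.float64(0.09353599671864261), np.float64(0.13912441848839013), np.float64(0.09385038084805845), np.float64(0.13940471761203246)]
blank long yaw rel 0.024600853579467563
blank long yaw rel 0.026858382673378645
fence normal coord here 0.6578328114199199 0.657637542638272 corner est 0.6580057991071762 0.13748257468249028
blank corners X,Y [0.524  0.6175 0.6213 0.5275] [ 0.0056  0.0079 -0.1312 -0.1337] tcp 0.5593064551641959 -0.08264986011218001
```

The fence is at X=0.658 and the stop at Y=0.1375 in fixture-aligned axes. The blank is 38 mm from the fence, 130 mm from the stop and skewed 0.026 rad. I'll push it to the fence first with the closed fingertips.

```bash
python3 -m pendant '[[0,[0.08,-0.3,0],0.0016],[0,[0.163,-0.62,0],0.0016],[0,[0.163,-0.62,0.3],0.0016],[0,[0.163,-0.62,0.6],0.0016],[0,[0.163,-0.62,0.9],0.0016],[0,[0.163,-0.62,0.9],0.0016],[0,[0.163,-0.62,0.9],0.0016]]'
python3 -m pendant '[[0,[0,0,0.25],0],[0,[0,0,0.5],0],[0,[0,0,0.7],0],[0,[0,0,0.8],0],[0,[0,0,0.86],0],[0,[0,0,0.88],0],[0,[0,0,0.88],0],[0,[0,0,0.88],0]]'
python3 -m pendant '[[0,[0,0.04,0],0],[0,[0,0.08,0],0],[0,[0,0.12,0],0],[0,[0,0.16,0],0],[0,[0,0.2,0],0],[0,[0,0.22,0],0],[0,[0,0.24,0],0],[0,[0,0.26,0],0],[0,[0,0.28,0],0],[0,[0,0.3,0],0]]'
```

```text
time: 15.95
tool_pos: [0.4603, -0.1652, 0.1271]
tool_rot: [-0.0, 0.779, 0.627, -0.0]
contact_force: [0.6, 0.8, 0.8]
gripper_width: -0.002
grasp_force: 0.0
time: 16.75
tool_pos: [0.4614, -0.166, 0.0227]
tool_rot: [0.001, 0.779, 0.627, 0.0]
contact_force: [-0.3, -0.1, 0.3]
gripper_width: -0.001
grasp_force: 0.0
time: 17.75
tool_pos: [0.4943, -0.1728, 0.0211]
tool_rot: [-0.002, 0.779, 0.627, -0.001]
contact_force: [-5.8, 1.6, 4.8]
gripper_width: -0.001
grasp_force: 3.5
```

```bash
python3 -m pendant '[[0,[0,0.03,0],0],[0,[0,0.06,0],0],[0,[0,0.09,0],0],[0,[0,0.11,0],0],[0,[0,0.13,0],0],[0,[0,0.14,0],0],[0,[0,0.15,0],0],[0,[0,0.15,0],0]]'
python3 -m pendant '[[0,[0,0.01,0],0],[0,[0,0.02,0],0],[0,[0,0.03,0],0],[0,[0,0.04,0],0],[0,[0,0.05,0],0],[0,[0,0.05,0],0]]'
```

```text
time: 18.55
tool_pos: [0.5126, -0.1768, 0.0211]
tool_rot: [-0.001, 0.779, 0.627, -0.001]
contact_force: [-5.4, 1.2, 3.4]
gripper_width: -0.002
grasp_force: 2.9
time: 19.15
tool_pos: [0.5192, -0.1783, 0.0212]
tool_rot: [0.0, 0.779, 0.627, 0.0]
contact_force: [-3.6, 0.8, 1.4]
gripper_width: -0.005
grasp_force: 1.8
```

```bash
python3 -m pendant '[[0,[0,0.01,0],0],[0,[0,0.02,0],0],[0,[0,0.03,0],0],[0,[0,0.03,0],0]]' | sed -n '1,2p;4p'
python3 -m pendant '[[0,[0,0.01,0],0],[0,[0,0.02,0],0],[0,[0,0.03,0],0],[0,[0,0.03,0],0]]'| sed -n '1,2p;4p'
```

```text
time: 19.55
tool_pos: [0.5223, -0.1789, 0.0211]
contact_force: [-4.5, 1.0, 2.4]
time: 19.95
tool_pos: [0.5232, -0.1787, 0.0209]
contact_force: [-15.2, 3.7, 11.0]
```

The force rose to 15 N, so the blank is on the fence. I'll back off, lift, and go round to its open end.

```bash
python3 -m pendant '[[0,[0,-0.05,0],0],[0,[0,-0.1,0],0],[0,[0,-0.1,-0.25],0],[0,[0,-0.1,-0.5],0],[0,[-0.4,0.2,-0.5],0],[0,[-0.6,0.4,-0.5],0],[0,[-0.83,0.53,-0.5],0],[0,[-0.83,0.53,-0.5],0],[0,[-0.83,0.53,-0.5],0]]' | sed -n '1,2p;4p'
python3 -m pendant '[[0,[0,0,0.2],0],[0,[0,0,0.35],0],[0,[0,0,0.45],0],[0,[0,0,0.5],0],[0,[0,0,0.5],0],[0,[0.04,0,0.5],0],[0,[0.08,0,0.5],0],[0,[0.12,0,0.5],0],[0,[0.15,0,0.5],0],[0,[0.18,0,0.5],0]]'
python3 - <<'E'
from m import *
f=grab('wrist'); pickle.dump(f,open('w4.pkl','wb')); save(f,'w4.png')
p=f['s']['tool_pos']; X=np.array([.9775,-.211]);Y=np.array([.211,.9775]); print(X@p[:2],Y@p[:2])
E
```

```text
time: 20.85
tool_pos: [0.5672, -0.2912, 0.0813]
contact_force: [0.3, 0.6, 0.0]
time: 21.85
tool_pos: [0.5718, -0.2695, 0.0217]
tool_rot: [0.0, 0.779, 0.627, -0.0]
contact_force: [-1.9, -3.7, 1.3]
gripper_width: -0.002
grasp_force: 1.4
0.6157838990250974 -0.14279632298635508
```

View pics/w4.png

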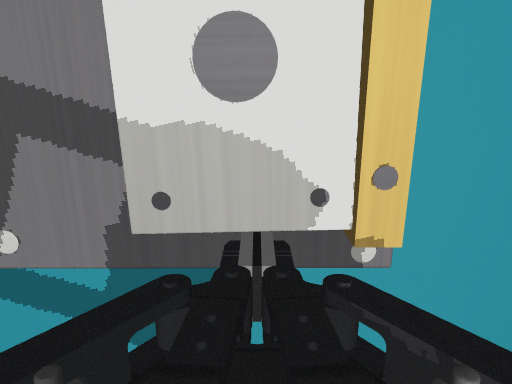

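The blank lies flush along the fence and the fingers touch its end, at about (256,232). I'll push it along the fence now.

```bash
python3 -m pendant '[[0,[0.04,0,0],0],[0,[0.08,0,0],0],[0,[0.12,0,0],0],[0,[0.16,0,0],0],[0,[0.2,0,0],0],[0,[0.24,0,0],0],[0,[0.28,0,0],0],[0,[0.32,0,0],0],[0,[0.36,0,0],0],[0,[0.4,0,0],0]]' | sed -n '1,2p;4p'
python3 -m pendant '[[0,[0.04,0,0],0],[0,[0.08,0,0],0],[0,[0.12,0,0],0],[0,[0.16,0,0],0],[0,[0.2,0,0],0],[0,[0.24,0,0],0],[0,[0.28,0,0],0],[0,[0.32,0,0],0],[0,[0.36,0,0],0],[0,[0.4,0,0],0]]' | sed -n '1,2p;4p'
python3 -m pendant '[[0,[0.03,0,0],0],[0,[0.06,0,0],0],[0,[0.09,0,0],0],[0,[0.12,0,0],0],[0,[0.14,0,0],0],[0,[0.16,0,0],0],[0,[0.16,0,0],0]]' | sed -n '1,2p;4p'
```

```text
time: 22.9
tool_pos: [0.582, -0.2226, 0.0216]
contact_force: [-2.2, -5.2, 3.6]
time: 23.9
tool_pos: [0.5922, -0.1757, 0.0216]
contact_force: [-1.9, -4.7, 2.6]
time: 24.6
tool_pos: [0.5963, -0.1566, 0.0214]
contact_force: [-0.9, -3.3, 3.3]
```

```bash
python3 -m pendant '[[0,[0.02,0,0],0],[0,[0.04,0,0],0],[0,[0.06,0,0],0],[0,[0.07,0,0],0],[0,[0.07,0,0],0]]' | sed -n '1,2p;4p'
python3 -m pendant '[[0,[0.01,0,0],0],[0,[0.02,0,0],0],[0,[0.03,0,0],0],[0,[0.03,0,0],0]]' | sed -n '1,2p;4p'
```

```text
time: 25.1
tool_pos: [0.598, -0.1487, 0.0213]
contact_force: [0.2, -3.7, 2.5]
time: 25.5
tool_pos: [0.5987, -0.1452, 0.0213]
contact_force: [-0.9, -5.0, 2.0]
```

```bash
python3 -m pendant '[[0,[0.01,0,0],0],[0,[0.02,0,0],0],[0,[0.02,0,0],0]]' | sed -n '1,2p;4p'
python3 -m pendant '[[0,[0.01,0,0],0],[0,[0.02,0,0],0],[0,[0.02,0,0],0]]' | sed -n '1,2p;4p'
```

```text
time: 25.8
tool_pos: [0.599, -0.1438, 0.0213]
contact_force: [-1.9, -7.3, 3.2]
time: 26.1
tool_pos: [0.5991, -0.1436, 0.0214]
contact_force: [-3.7, -14.1, 2.3]
```

The force is 14 N with the TCP where I expected it, so the blank is on the stop. I'll push once more toward the fence to square it.

```bash
python3 -m pendant '[[0,[-0.05,0,0],0],[0,[-0.1,0,0],0],[0,[-0.1,0,-0.25],0],[0,[-0.1,0,-0.5],0],[0,[0.2,-0.35,-0.5],0],[0,[0.5,-0.6,-0.5],0],[0,[0.68,-0.76,-0.5],0],[0,[0.68,-0.76,-0.5],0],[0,[0.68,-0.76,-0.5],0]]' | sed -n '1,2p;4p'
python3 -m pendant '[[0,[0,0,0.2],0],[0,[0,0,0.35],0],[0,[0,0,0.45],0],[0,[0,0,0.5],0],[0,[0,0,0.5],0],[0,[0,0.05,0.5],0],[0,[0,0.1,0.5],0],[0,[0,0.13,0.5],0],[0,[0,0.16,0.5],0],[0,[0,0.18,0.5],0]]'| sed -n '1,2p;4p'
python3 -m pendant '[[0,[0,0.01,0],0],[0,[0,0.02,0],0],[0,[0,0.02,0],0]]' | sed -n '1,2p;4p'
```

```text
time: 27.0
tool_pos: [0.5278, -0.0405, 0.081]
contact_force: [-0.1, -0.9, 0.2]
time: 28.0
tool_pos: [0.5498, -0.0462, 0.0217]
contact_force: [-1.7, 1.5, 0.6]
time: 28.3
tool_pos: [0.5503, -0.0463, 0.0214]
contact_force: [-5.3, 0.2, 6.6]
```

```bash
python3 -m pendant '[[0,[0,0.01,0],0],[0,[0,0.02,0],0],[0,[0,0.02,0],0]]' | sed -n '1,2p;4p'
python3 -m pendant '[[0,[0,0.01,0],0],[0,[0,0.01,0],0]]' | sed -n '1,2p;4p'
```

```text
time: 28.6
tool_pos: [0.5509, -0.0462, 0.0213]
contact_force: [-12.7, 3.9, 12.2]
time: 28.8
tool_pos: [0.5513, -0.0461, 0.0212]
contact_force: [-15.7, 4.0, 14.3]
```

```bash
python3 -m pendant '[[0,[0,-0.05,0],0],[0,[0,-0.1,0],0],[0,[0,-0.1,-0.25],0],[0,[0,-0.1,-0.6],0],[0,[-0.3,0.1,-0.9],0],[0,[-0.6,0.3,-1],0],[0,[-0.7,0.5,-1],0],[0,[-0.7,0.5,-1],0],[0,[-0.7,0.5,-1],0],[0,[-0.7,0.5,-1],0]]' | sed -n '1,2p;4p'
python3 - <<'E'
from m import *
f=grab('wrist'); pickle.dump(f,open('w5.pkl','wb')); save(f,'w5.png')
E
```

```text
time: 29.8
tool_pos: [0.5947, -0.1413, 0.1402]
contact_force: [-0.4, 0.6, -1.5]
```

View pics/w5.png

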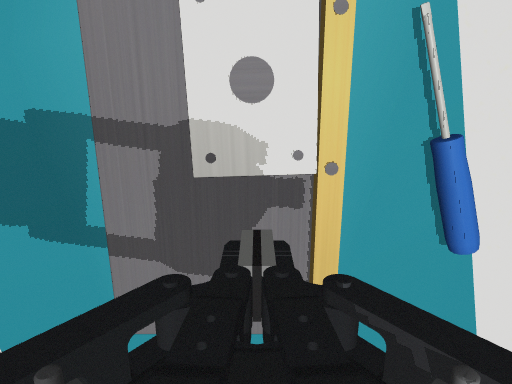

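The blank is flush along the fence, but its stop end is out of the frame. I'll move ahead for one last look.

```bash
python3 -m pendant '[[0,[0.3,0,-0.3],0],[0,[0.6,0,-0.6],0],[0,[0.6,0,-0.8],0],[0,[0.6,0,-0.8],0],[0,[0.6,0,-0.8],0],[0,[0.6,0,-0.8],0]]' | sed -n '1,2p;4p'
python3 - <<'E'
from m import *
f=grab('wrist'); pickle.dump(f,open('w6.pkl','wb')); save(f,'w6.png')
w=pickle.load(open('w5.pkl','rb')); X=np.array([.9775,-.211]);Y=np.array([.211,.9775])
for p in((192,178),(316,174)): a=plane(w,*p,.029)[:2]; print(X@a,Y@a)
E
```

```text
time: 30.45
tool_pos: [0.6099, -0.0716, 0.2351]
contact_force: [-0.3, -0.3, -0.9]
0.5625582200605324 -0.00538911345246966
0.6576392323331125 -0.0024586131445555603
```

View pics/w6.png

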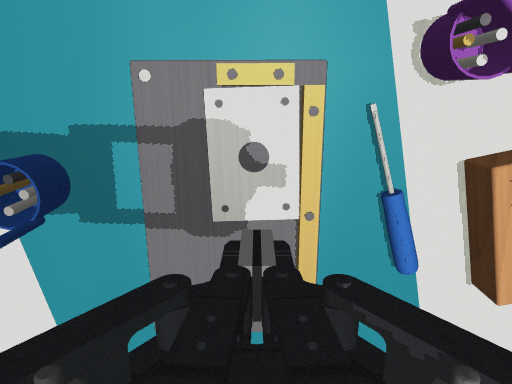

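The blank is in the corner, but its end edge, (204,88)–(299,86), looks slightly skewed against the stop's lower edge, (217,85)–(294,84). I'll fit the edges to measure it.

```bash
cat > e.py <<'E'
from m import *
import sys
def fit(f,a,b,z,n=25,h=5):
    # sub-pixel strongest gradient across the line a-b
    g=cv2.GaussianBlur(cv2.cvtColor(f['img'],cv2.COLOR_RGB2GRAY),(3,3),0).astype(np.float32)
    a,b=np.array(a,float),np.array(b,float); d=(b-a)/np.linalg.norm(b-a); nn=np.array([-d[1],d[0]]); s=np.arange(-h,h+.1,.25); P=[]
    for k in np.linspace(0,1,n):
        c=a+(b-a)*k; q=c+s[:,None]*nn
        v=cv2.remap(g,q[:,:1].astype(np.float32),q[:,1:].astype(np.float32),1).ravel(); gr=np.abs(np.gradient(v)); i=gr.argmax()
        w=gr[max(0,i-6):i+7]; P.append(plane(f,*(c+nn*(w@s[max(0,i-6):i+7]/w.sum())),z)[:2])
    P=np.array(P); 
    for _ in range(3):
        m=P.mean(0); u=np.linalg.svd(P-m)[2][0]; r=np.abs((P-m)@[-u[1],u[0]]); P=P[r<=max(2*np.median(r),3e-4)]
    return m,(np.arctan2(u[1],u[0])+.2127+np.pi/4)%(np.pi/2)-np.pi/4,np.median(r),len(P)
X=np.array([.9775,-.211]);Y=np.array([.211,.9775])
def rep(f,L):
    for n,a,b,z in L:
        m,t,r,k=fit(f,a,b,z); print(n,'X %.4f Y %.4f ang %.4f res %.4f n %d'%(X@m,Y@m,t,r,k))
E
python3 - <<'E'
from e import *
f=pickle.load(open('w6.pkl','rb'))
rep(f,[('bed left',(133,80),(147,240),.015),('bed top',(150,61),(210,61),.015),('fence in',(304,95),(298,280),.033),('stop in',(219,85),(292,84),.033),
('bl left',(205,95),(211,215),.029),('bl rear',(216,222),(295,219),.029),('bl front',(208,89),(295,86),.029),('bl right',(299,95),(299,215),.029)])
w=pickle.load(open('w5.pkl','rb'))
rep(w,[('bl rear',(196,178),(312,174),.029),('bl left',(181,10),(191,170),.029),('fence',(318,90),(314,270),.033)])
E
```

```text
bed left X 0.4834 Y 0.0695 ang -0.0003 res 0.0002 n 20
bed top X 0.5354 Y 0.1628 ang -0.0030 res 0.0000 n 25
fence in X 0.6569 Y 0.0212 ang 0.0263 res 0.0005 n 17
stop in X 0.6200 Y 0.1361 ang 0.0195 res 0.0001 n 16
bl left X 0.5615 Y 0.0671 ang 0.0293 res 0.0001 n 25
bl rear X 0.6094 Y -0.0034 ang 0.0282 res 0.0002 n 23
bl front X 0.6074 Y 0.1359 ang 0.0234 res 0.0001 n 14
bl right X 0.6562 Y 0.0611 ang 0.0126 res 0.0002 n 12
bl rear X 0.6089 Y -0.0032 ang 0.0287 res 0.0001 n 24
bl left X 0.5617 Y 0.0582 ang 0.0296 res 0.0001 n 25
fence X 0.6565 Y 0.0138 ang 0.0228 res 0.0001 n 14
```

The fits agree: the blank is turned +0.029 rad. Its rear-right corner is on the fence and the front is about 4 mm off it. I'll push at the front of its left edge to turn it square.

```bash
python3 -m pendant '[[0,[0.2,-0.36,0],0],[0,[0.47,-0.72,0],0],[0,[0.47,-0.72,0.3],0],[0,[0.47,-0.72,0.6],0],[0,[0.47,-0.72,0.9],0],[0,[0.47,-0.72,0.9],0],[0,[0.47,-0.72,0.9],0]]'| sed -n '1,2p;4p'
python3 -m pendant '[[0,[0,0,0.25],0],[0,[0,0,0.5],0],[0,[0,0,0.7],0],[0,[0,0,0.8],0],[0,[0,0,0.86],0],[0,[0,0,0.89],0],[0,[0,0,0.89],0]]'| sed -n '1,2p;4p'
python3 -m pendant '[[0,[0,0.03,0],0],[0,[0,0.06,0],0],[0,[0,0.09,0],0],[0,[0,0.12,0],0],[0,[0,0.14,0],0],[0,[0,0.16,0],0],[0,[0,0.16,0],0]]'| sed -n '1,2p;4p'
python3 -m pendant '[[0,[0,0.01,0],0],[0,[0,0.02,0],0],[0,[0,0.02,0],0]]' | sed -n '1,2p;4p'
```

```text
time: 31.2
tool_pos: [0.5378, 0.0015, 0.1282]
contact_force: [0.9, -0.1, 0.3]
time: 31.9
tool_pos: [0.5397, 0.0015, 0.0235]
contact_force: [0.1, -0.3, 0.3]
time: 32.6
tool_pos: [0.5578, -0.0025, 0.0225]
contact_force: [0.3, -0.6, -0.1]
time: 32.9
tool_pos: [0.56, -0.003, 0.0226]
contact_force: [-1.0, -0.3, 0.0]
```

```bash
python3 -m pendant '[[0,[0,0.01,0],0],[0,[0,0.02,0],0],[0,[0,0.02,0],0]]' | sed -n '1,2p;4p'
python3 -m pendant '[[0,[0,0.01,0],0],[0,[0,0.01,0],0]]' | sed -n '1,2p;4p'
python3 -m pendant '[[0,[0,0.01,0],0],[0,[0,0.01,0],0]]' | sed -n '1,2p;4p'
```

```text
time: 33.2
tool_pos: [0.5625, -0.0035, 0.0226]
contact_force: [1.1, -1.3, 0.6]
time: 33.4
tool_pos: [0.5634, -0.0037, 0.0225]
contact_force: [-1.2, 0.7, 0.9]
time: 33.6
tool_pos: [0.5641, -0.0037, 0.0225]
contact_force: [-4.2, 1.5, 5.0]
```

```bash
python3 -m pendant '[[0,[0,0.01,0],0],[0,[0,0.01,0],0]]' | sed -n '1,2p;4p'
python3 -m pendant '[[0,[0,0.01,0],0],[0,[0,0.01,0],0]]' | sed -n '1,2p;4p'
python3 -m pendant '[[0,[0,0.01,0],0],[0,[0,0.01,0],0]]' | sed -n '1,2p;4p'
```

```text
time: 33.8
tool_pos: [0.5654, -0.0038, 0.0225]
contact_force: [-4.1, 2.6, 3.8]
time: 34.0
tool_pos: [0.5668, -0.0041, 0.0225]
contact_force: [-3.6, 2.8, 3.6]
time: 34.2
tool_pos: [0.5674, -0.0042, 0.0225]
contact_force: [-5.8, 3.9, 6.9]
```

```bash
python3 -m pendant '[[0,[0,0.01,0],0],[0,[0,0.01,0],0]]' | sed -n '1,2p;4p'
python3 -m pendant '[[0,[0,0.01,0],0],[0,[0,0.01,0],0]]' | sed -n '1,2p;4p'
python3 - <<'E'
from m import *
t=grab('top'); pickle.dump(t,open('t2.pkl','wb'))
E
```

```text
time: 34.4
tool_pos: [0.5674, -0.0042, 0.0225]
contact_force: [-10.3, 4.7, 9.5]
time: 34.6
tool_pos: [0.5675, -0.0042, 0.0225]
contact_force: [-14.9, 4.9, 14.2]
```

```bash
python3 -m pendant '[[0,[0,-0.05,0],0],[0,[0,-0.12,0],0],[0,[0,-0.12,-0.3],0],[0,[0,-0.12,-0.6],0],[0,[-0.2,0.2,-0.9],0],[0,[-0.47,0.465,-0.9],0],[0,[-0.47,0.465,-0.9],0]]' | sed -n '1,2p;4p'
python3 -m pendant '[[0,[0,0,-0.3],0],[0,[0,0,-0.6],0],[0,[0,0,-0.87],0],[0,[0,0,-0.87],0],[0,[0,0,-0.87],0],[0,[0,0,-0.87],0]]' | sed -n '1,2p;4p'
cat > look.py <<'E'
from e import *
f=grab('wrist'); pickle.dump(f,open(sys.argv[1],'wb'))
rep(f,[('bed left',(133,80),(147,240),.015),('stop in',(219,85),(292,84),.033),
('bl left',(205,95),(211,215),.029),('bl rear',(216,222),(295,219),.029),('bl front',(208,89),(295,86),.029)])
E
python3 look.py w7.pkl
```

```text
time: 35.35
tool_pos: [0.6167, -0.0769, 0.1334]
contact_force: [0.6, -0.2, -0.7]
time: 35.95
tool_pos: [0.6118, -0.072, 0.2327]
contact_force: [0.2, 0.3, 0.2]
bed left X 0.4838 Y 0.0516 ang -0.0080 res 0.0002 n 18
stop in X 0.6118 Y 0.1378 ang -0.0025 res 0.0000 n 22
bl left X 0.5636 Y 0.0666 ang -0.0026 res 0.0001 n 24
bl rear X 0.6127 Y -0.0043 ang -0.0014 res 0.0001 n 25
bl front X 0.6102 Y 0.1374 ang 0.0310 res 0.0006 n 15
```

It's square now (yaw -0.002), with about 2 mm left to the stop. I'll push the end once more.

```bash
python3 -m pendant '[[0,[-0.3,0,0],0],[0,[-0.78,0,0],0],[0,[-0.78,0,0.3],0],[0,[-0.78,0,0.6],0],[0,[-0.78,0,0.86],0],[0,[-0.78,0,0.86],0],[0,[-0.78,0,0.86],0]]'| sed -n '1,2p;4p'
python3 -m pendant '[[0,[0,0,0.25],0],[0,[0,0,0.5],0],[0,[0,0,0.7],0],[0,[0,0,0.8],0],[0,[0,0,0.88],0],[0,[0,0,0.9],0],[0,[0.05,0,0.9],0],[0,[0.1,0,0.9],0],[0,[0.14,0,0.9],0],[0,[0.15,0,0.9],0]]'| sed -n '1,2p;4p'
python3 -m pendant '[[0,[0.01,0,0],0],[0,[0.02,0,0],0],[0,[0.02,0,0],0]]' | sed -n '1,2p;4p'
python3 -m pendant '[[0,[0.01,0,0],0],[0,[0.02,0,0],0],[0,[0.02,0,0],0]]' | sed -n '1,2p;4p'
```

```text
time: 36.7
tool_pos: [0.592, -0.1633, 0.1304]
contact_force: [0.9, 0.2, -0.2]
time: 37.7
tool_pos: [0.5973, -0.1455, 0.0245]
contact_force: [-0.0, 0.3, -0.7]
time: 38.0
tool_pos: [0.5973, -0.1445, 0.0241]
contact_force: [-0.3, -2.4, 1.9]
time: 38.3
tool_pos: [0.5978, -0.1422, 0.0241]
contact_force: [-1.8, -5.1, 2.6]
```

```bash
python3 -m pendant '[[0,[0.01,0,0],0],[0,[0.01,0,0],0]]' | sed -n '1,2p;4p'
python3 -m pendant '[[0,[0.01,0,0],0],[0,[0.01,0,0],0]]' | sed -n '1,2p;4p'
```

```text
time: 38.5
tool_pos: [0.5979, -0.1421, 0.0241]
contact_force: [-2.8, -7.7, 2.3]
time: 38.7
tool_pos: [0.5979, -0.142, 0.0241]
contact_force: [-3.3, -10.8, 1.4]
```

```bash
python3 -m pendant '[[0,[-0.05,0,0],0],[0,[-0.12,0,0],0],[0,[-0.12,0,-0.4],0],[0,[-0.12,0,-0.8],0],[0,[-0.12,0,-0.86],0],[0,[-0.12,0,-0.86],0]]' | sed -n '1,2p;4p'
python3 -m pendant '[[0,[0.3,0,-0.4],0],[0,[0.7,0,-0.88],0],[0,[0.73,0,-0.88],0],[0,[0.73,0,-0.88],0],[0,[0.73,0,-0.88],0],[0,[0.73,0,-0.88],0],[0,[0.73,0,-0.88],0]]' | sed -n '1,2p;4p'
python3 look.py w8.pkl
python3 - <<'E'
from m import *
f=pickle.load(open('w8.pkl','rb')); h=cv2.cvtColor(f['img'],cv2.COLOR_RGB2HSV); m=cv2.inRange(h,(15,90,120),(35,255,255))
X=np.array([.9775,-.211])
L=np.array([plane(f,np.nonzero(m[k,285:335])[0].min()+284.5,k,.033)[:2] for k in range(100,270,5)]); print('fence',np.median(L@X))
E
```

```text
time: 39.3
tool_pos: [0.5968, -0.1535, 0.1297]
contact_force: [-1.0, 0.7, -0.4]
time: 40.0
tool_pos: [0.6125, -0.0682, 0.2293]
contact_force: [0.8, 0.2, 0.6]
bed left X 0.4844 Y 0.0500 ang -0.0152 res 0.0004 n 20
stop in X 0.6098 Y 0.1374 ang 0.0137 res 0.0002 n 15
bl left X 0.5635 Y 0.0720 ang -0.0023 res 0.0001 n 25
bl rear X 0.6098 Y -0.0019 ang 0.0116 res 0.0001 n 20
bl front X 0.6105 Y 0.1368 ang -0.0049 res 0.0001 n 16
fence 0.6578934177378218
```

Run:
```python
from e import *
f=pickle.load(open('w8.pkl','rb'))
B=[np.array([(.6578+a)*X+(.1375+b)*Y for a,b in((-.095,-.14),(0,-.14),(0,0),(-.095,0))])][0]
q=[proj(f,[*b,.029]) for b in B]; print(np.array(q))
S=lambda a,b,k:(a+(b-a)*k,b+(a-b)*k)
rep(f,[('rear',*S(q[0],q[1],.05),.029),('rearL',*S(q[0],(q[0]+q[1])/2,.08),.029),('rearR',*S((q[0]+q[1])/2,q[1],.08),.029),('left',*S(q[3],q[0],.05),.029),('front',*S(q[3],q[2],.05),.029)])
g=cv2.cvtColor(f['img'],cv2.COLOR_RGB2GRAY)
p=np.array([q[0],q[3]],np.float32).reshape(-1,1,2); c=cv2.cornerSubPix(g,p,(5,5),(-1,-1),(3,50,.01)).reshape(-1,2)
for k in c: a=plane(f,*k,.029)[:2]; print('corner',k,X@a,Y@a)
s=grab('scene'); t=grab('top')
m,cc=big(s,(5,80,120),(22,255,255),(235,100,305,165)); print(cv2.boundingRect(cc))
for n,fr,b in(('t',t,(170,220,240,290)),('s',s,(235,90,310,170))):
    m=redm(fr,b); ys,xs=np.nonzero(m); print(n,m.sum(),xs.mean(),ys.mean(),plane(fr,xs.mean(),ys.mean(),.109),xs.min(),xs.max(),ys.min(),ys.max())
```

```text
[[209.8132 224.5619]
 [297.9702 224.3356]
 [302.0095  88.64  ]
 [203.9628  89.0857]]
rear X 0.6120 Y -0.0019 ang 0.0068 res 0.0001 n 21
rearL X 0.5866 Y -0.0022 ang -0.0068 res 0.0000 n 25
rearR X 0.6341 Y -0.0017 ang -0.0007 res 0.0000 n 25
left X 0.5635 Y 0.0702 ang -0.0014 res 0.0002 n 25
front X 0.6080 Y 0.1368 ang -0.0045 res 0.0001 n 17
corner [210.598  224.1215] 0.5636822807652682 -0.0019964645326015634
corner [204.5887  89.583 ] 0.56340195220486 0.137038940668644
(250, 133, 43, 27)
t 117 193.04273504273505 257.1623931623932 [0.4358 0.2687 0.109 ] 178 208 250 264
s 55 271.7090909090909 116.54545454545455 [0.438  0.2657 0.109 ] 264 280 109 123
```

The measurements show the blank within about 1 mm of both faces and square, and the pot centred and upright on the cork. I'm handing the job in.

```bash
python3 -c "
from plant import manip
print(manip.job_done())"
```

```text
the job is handed in; nothing more can be done
None
```

I handed the job in without a verdict shown: by my measurements the pot stands upright, released and centred on the cork mat, and the blank is square and within about 1 mm of fence and end stop, at about 40 s of the 72 s.

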